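# Draw the blind plug from a filler valve block with the T-handled puller

## Task

Take the T-handled puller out of its stand, screw it clockwise into the tapped hole of the flush white blind plug until its collar is down on the plug, and draw the plug straight up out of the filler valve block. With the puller still screwed into it, stand the plug upright on the floor of the steel wash tray, setting it down gently, and let go; leave the two loose bottles and the spanner where they are.

Things in the scene. Friction and masses are not known exactly. Their poses are not given: they have to be found in the camera images.
- puller: loose steel T-handled puller, 118 mm tall, 0.5 kg, upright in the stand at the start. Origin: centre of its lower tip; z up the rod, x along the T-bar; same after half a turn about z. From the tip: threaded end 24 mm long (thread 29, core 19 mm diameter, tapered nose 5 mm), collar 48 mm diameter and 8 mm thick, stem 14 mm diameter, T-bar 110 x 18 x 18 mm at the top
- puller_bar (a point): centre of the puller's T-bar, 109 mm above its tip; axes as the puller's. The place to grip, across the 18 mm width of the bar (along the puller's y). A grip of 20 to 80 N holds it; the very hardest can shake the thread loose
- puller_collar (a point): centre of the underside of the puller's collar, 24 mm above its tip; on plug_top when screwed home. With the T-bar parallel to the plug's x the puller drops into the plug until the collar is 5.4 mm above plug_top; 138 degrees clockwise seen from above (yaw falling) then bring it home, sinking 0.039 mm per degree. Let go in between, it stays standing in the thread
- plug: loose white plastic blind plug, 54 mm tall, 0.32 kg: round body 54 mm diameter, 44 mm tall, under a square flange 68 x 68 x 10 mm. It sits in either port of the block, its flange flush in a square recess that stops it turning (1 mm play), so fingers cannot grip it. Origin: centre of its underside, z up, x and y parallel to the block's. It must rise 54 mm to clear the block
- plug_top (a point): centre of the plug's top face, 54 mm above its underside; axes as the plug's. Mouth of the tapped hole, 32 mm diameter, 36 mm deep: coarse right-hand two-start thread, 14 mm lead per turn, 1.6 mm axial play. The puller goes in at any angle (up to 340 degrees of turning if badly placed). The thread holds under a straight pull
- block: fixed stainless filler valve block, 95 x 230 mm and 82 mm high on a base plate 110 x 270 x 10 mm, with two ports 110 mm apart along its y (at y = +55 and -55 mm). Origin: centre of its underside on the bench; a pipe stub points out along its +x to 93 mm from the origin, 44 mm up
- block_face (a point): centre of the block's top face, 82 mm above the bench
- valve: fixed filling valve in the other port, 110 mm from the plug: steel square flange with a round stepped cap, 56 mm diameter, its top 121 mm above the bench, so a carried puller or plug must pass higher than that. Origin: on its axis, 72.5 mm above the bench
- stand: fixed tool stand: black block 72 x 72 mm with a 33 mm hole straight down, top 50 mm above the bench, on a steel foot 110 x 90 x 6 mm. The puller hangs in it by its collar, tip 26 mm above the bench. Origin: centre of its underside
- tray: loose stainless wash tray, 170 (x) x 200 (y) mm outside, walls 32 mm high and 3 mm thick, 0.9 kg, empty. Origin: centre of its underside
- tray_in (a point): centre of the tray's inner floor, 3 mm above the bench; axes as the tray's
- bottle0: loose green spray bottle with black pump, 38 mm diameter, 130 mm tall, beyond the block on the left; the row of bottles in the wooden rack behind is only scenery. Origin: centre of its underside
- bottle1: a second such bottle, beyond the block on the right
- spanner: loose steel spanner, 180 mm long, lying on the bench between robot and block. Origin: under its middle

How it is judged:
On the way, in this order (a step that is already met when the one before it is completed fails the run):
1. the puller is screwed home in the plug while that still sits in the block: collar within 2 mm of the plug's top face (z of puller_collar in the frame of plug_top below 0.002 m and horizontal distance between puller_collar and plug_top below 0.004 m and z of plug_top in the frame of block_face below 0.004 m), for 0.2 s.
2. the plug hangs upright on the puller, its underside clear above the block's top face (z of plug in the frame of block_face above 0.001 m and z of puller_collar in the frame of plug_top below 0.006 m and horizontal distance between puller_collar and plug_top below 0.006 m and angle between plug's own z axis and vertical below 0.2 rad), for 0.1 s.
At the end, for the whole second after the job is handed in: the plug stands upright (within 0.08 rad) and still on the tray's floor, its axis within 60 x 75 mm of the tray's centre, with the puller still screwed into it (collar within 4.5 mm of the plug's top) (height (world z) of plug below 0.008 m and z of plug in the frame of tray_in below 0.004 m and x of plug in the frame of tray_in between -0.06 and 0.06 m and y of plug in the frame of tray_in between -0.075 and 0.075 m and angle between plug's own z axis and vertical below 0.08 rad and z of puller_collar in the frame of plug_top below 0.0045 m and horizontal distance between puller_collar and plug_top below 0.008 m and linear speed of each of plug, puller below 0.02 m/s); the robot touches nothing.
It fails at once if the plug is tipped more than 0.35 rad (angle between plug's own z axis and vertical above 0.35 rad).
It fails at once if the plug is dropped or banged into the tray (over 60 N) (contact force between plug and tray above 60 N).
It fails at once if a bottle or the spanner is moved more than 30 mm or a bottle is knocked over (distance of any of bottle0, bottle1, spanner from where it was at the start of the episode above 0.03 m or angle between any of bottle0, bottle1's own z axis and vertical above 0.5 rad).
It also fails if it takes over 72 s, if anything falls off the work surface, if the arm or the gripper's body presses on something with over 40 N, if the wrist force passes 120 N, or if a joint passes its speed limit or range.

## Robot

A 7-joint arm with a two-finger parallel gripper is mounted at the origin on the work surface. World frame = base frame: x ahead of the robot, y to its left, z up, the work surface at z = 0. Lengths are in m, angles in rad, forces in N, time in s.
With the tool pointing down it reaches from about 0.425 to 0.95 m from the base axis. Payload 4.7 kg.
Tool frame: the origin (TCP) lies at the very end of the fingers, on their centre line; the grasp point (between the pads) lies 19 mm behind it; z points along the fingers, y is the line along which they close (so a half turn about z gives the same grasp; the last joint's range is limited). The gripper opens to 87 mm and grips with 3 to 60 N. Pads are 19 mm wide; open, the fingers measure 117 mm over their backs; the gripper's body (75 mm by 190 mm) begins 51 mm behind the grasp point.
Start: joints at [-1.255, 0.469, -0.049, 1.532, 0.024, 1.141, -0.082], TCP at [0.228, 0.635, 0.223] pointing down, gripper open.
Joint ranges: [-2.59, 2.59], [-0.33, 1.99], [-1.39, 1.29], [0.1, 2.45], [-1.04, 4.18], [0.21, 1.99], [-2.66, 2.66]. Speed limits (rad/s): [2.57, 2.57, 3.14, 3.14, 3.14, 3.14, 3.14].

## Interface

Orientations are given as [roll, pitch, yaw] about the fixed x, y, z axes, in that order (R = Rz(yaw) Ry(pitch) Rx(roll)).
In Python, from workcell import manip, vision, monitor gives the robot as it stands (manip), with the cameras (vision) and the readings (monitor).
- The arm moves only by the shell command python3 steer.py FILE, which reads ROWS from the file FILE. ROWS is one flat JSON list of numbers that holds 1 to 12 rows one after another, with no inner brackets; each row has 7 numbers: a rotation vector rx, ry, rz in fractions of the full range, 1 being 4 rad, then dx, dy, dz in parts of the range, where 1.0 means 60 cm, then the finger opening in m; each row shifts and turns the commanded pose from where the row before left it, along the tool's axes as they then stand; what a row does not reach is not made up. A row lasts 1/10 s, in which the tool goes at most 0.05 m and 0.15 rad, less where a joint would pass 70% of its speed; a pose out of reach is approached as far as the arm can. The fingers move at their own pace and stop on an object; the grip force is fixed at half the most. Time passes only in rows, so rows that do not move let the fingers close. It prints the time, the measured TCP pose, the force, the opening and the grip force at its end. Shift and turn numbers lie between -1 and 1, and a call with a number outside is refused. Input that does not fit is refused with a message, and nothing moves.
- monitor.read_state(): the state, without advancing time (a new reading comes with each control period).
- vision.read_camera(name): name is "scene" or "top" or "wrist"; returns a dict with "pixels" (400x640x3 uint8, blue, green, red), "fx", "fy", "cx", "cy" (pixels), "world_from_camera" (4x4, takes a point from camera to world coordinates). Camera axes: x right, y up, looking along -z (the intrinsics and any distortion apply to the point x, -y, -z); pixel columns grow to the right and rows downward; lengths in m; the calibration is good to about 2 mm. A picture is of the moment at which its call begins. There is no depth.
- manip.hand_in(): hands the job in; it is judged then, once.
The state is a dict: "time": time; "q": joint angles; "dq": joint speeds; "effort": joint torques, N m; "ee_pos": TCP position; "tool_rot": TCP orientation; "wrist_force": force on the tool from outside, world axes, zero at the start; "wrist_torque": the same for the moment, N m; "opening": finger opening in m; "gripper_force": force on a finger pad.
Only numpy, scipy, OpenCV 4.12 (cv2) and the standard library are available. Lean on these libraries where they do the work, as an engineer would, in place of code of your own. Each camera call takes 0.05 s, during which the arm holds its last target. There are 200 camera calls.

## Working session

There is one attempt and no reset: what is moved stays moved. The work goes in short steps, Python scripts to look and compute and a shell command to move; the robot and the scene stay as the last step left them, time stands still between calls to the robot, and variables do not carry over. Pictures are saved under pics/ and viewed, at most 10 in all, crops included, and the job is handed in when it is done.

```bash
ls; mkdir -p pics
python3 - <<'E'
from workcell import manip, vision, monitor
import cv2,json
s=monitor.read_state();print({k:s[k] for k in('time','ee_pos','tool_rot','opening')})
import pickle
d={}
for n in("scene","top"):
    c=vision.read_camera(n);d[n]=c;cv2.imwrite(f'pics/{n}0.png',c['pixels']);print(n,{k:v for k,v in c.items() if k!='pixels'})
pickle.dump(d,open('cams.pkl','wb'))
E
```

```text
pics
steer.py
workcell.py
{'time': 0.0, 'ee_pos': array([0.22795445, 0.63469845, 0.22147718]), 'tool_rot': array([-3.13959731e+00,  8.22541595e-05,  2.79681301e+00]), 'opening': 0.0870377891453666}
scene {'fx': 412.9592794569191, 'fy': 412.9592794569191, 'cx': 319.0360249837312, 'cy': 186.4457950038983, 'world_from_camera': array([[ 0.54470632, -0.5869763 ,  0.59896063,  1.15011992],
       [ 0.83861078,  0.38567054, -0.38469495, -0.36035286],
       [-0.00519465,  0.71184061,  0.70232184,  0.78814792],
       [ 0.        ,  0.        ,  0.        ,  1.        ]])}
top {'fx': 489.2947943322872, 'fy': 489.2947943322872, 'cx': 317.7623072735723, 'cy': 201.8704073988309, 'world_from_camera': array([[-0.02244778,  0.99527165, -0.09450096,  0.44553004],
       [-0.99969257, -0.02334158, -0.00836321, -0.01975128],
       [-0.01052947,  0.09428417,  0.99548964,  1.28872536],
       [ 0.        ,  0.        ,  0.        ,  1.        ]])}
```

View pics/top0.png

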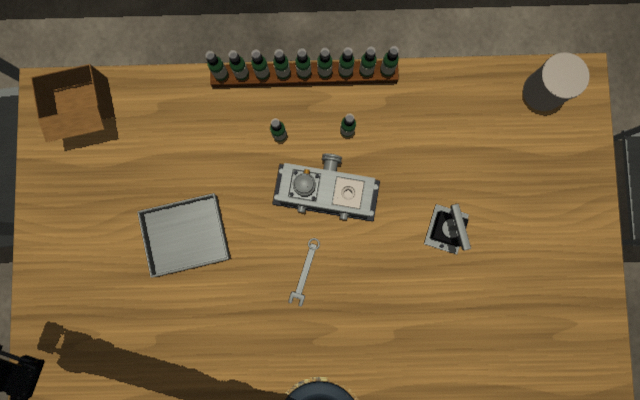

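View pics/scene0.png

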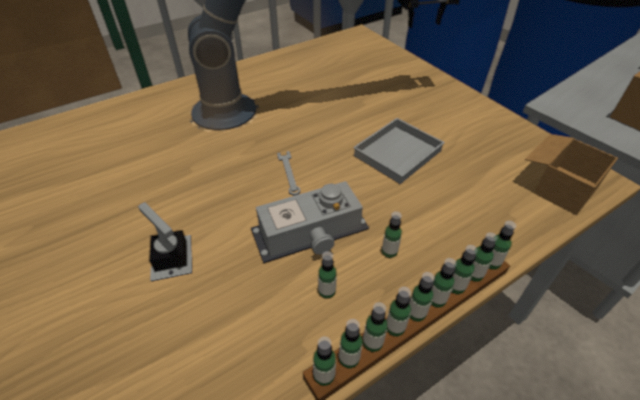

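The top view shows the tray around (185,235), the block around (327,190) with the plug at (348,192) and the valve at (305,184), and the stand and puller around (450,230). Next, one enlarged composite for precise pixels.

```bash
cat > h.py <<'E'
import numpy as np,pickle,cv2
D=pickle.load(open('cams.pkl','rb'))
def w(uv,z,c=D['top']):
    T=c['world_from_camera'];u,v=uv
    d=T[:3,:3]@np.array([(u-c['cx'])/c['fx'],-(v-c['cy'])/c['fy'],-1.])
    p=T[:3,3];return (p+d*(z-p[2])/d[2])[:2]
def pix(P,c=D['top']):
    T=c['world_from_camera'];q=T[:3,:3].T@(np.array(P)-T[:3,3])
    return np.array([c['cx']+c['fx']*q[0]/-q[2],c['cy']-c['fy']*q[1]/-q[2]])
E
python3 - <<'E'
from h import *
im=D['top']['pixels'];sc=D['scene']['pixels']
def cr(im,x,y,ww=66,hh=50,s=6):
    o=cv2.resize(im[y:y+hh,x:x+ww],None,fx=s,fy=s,interpolation=cv2.INTER_CUBIC)
    for i in range(0,ww,10):cv2.line(o,(i*s,0),(i*s,5),(0,0,255),1);cv2.putText(o,str(x+i),(i*s,16),0,.35,(0,0,255))
    for i in range(0,hh,10):cv2.line(o,(0,i*s),(5,i*s),(0,0,255),1);cv2.putText(o,str(y+i),(6,i*s+4),0,.35,(0,0,255))
    return o
a=np.hstack([cr(im,420,202),cr(im,315,165)])
b=np.hstack([cr(sc,130,190,66,90,6)[:300*2][:,:396],]) 
b=np.hstack([cv2.resize(cr(im,130,190,100,90,4),(396,300)),cr(sc,250,190,66,50,6)])
cv2.imwrite('pics/c1.png',np.vstack([a,b]))
E
```

```text
(no output)
```

View pics/c1.png

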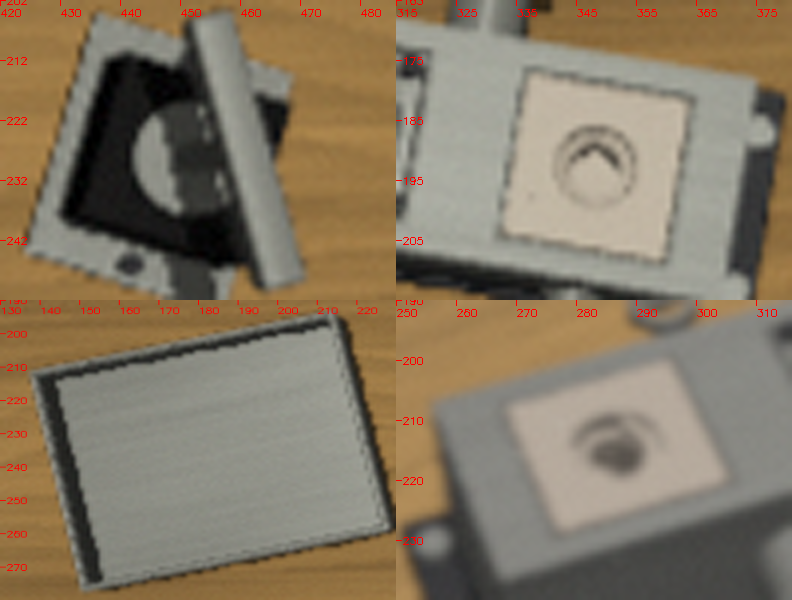

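The crop shows the plug corners at (336.8,176.3), (364.5,181.7), (359.7,208.8) and (332.3,204.2). The bar's top centre is about (461.5,226.8), the collar centre about (451.7,228.2), and the tray's outer corners are visible.

```bash
python3 - <<'E'
from h import *
P=[w(p,.082) for p in[(336.8,176.3),(364.5,181.7),(359.7,208.8),(332.3,204.2)]]
S=D['scene']
sc=lambda X,Y:(250+(X-396)/6,190+(Y-300)/6)
Q=[w(sc(*p),.082,S) for p in[(508,403),(668,358),(729,484),(562,535)]]
for A in(P,Q):
    A=np.array(A);print('plug',A.mean(0),[np.linalg.norm(A[i]-A[i-1]).round(4) for i in range(4)])
    for a,b in((0,1),(3,2),(0,3),(1,2)):
        d=A[b]-A[a];print(' ',np.degrees(np.arctan2(d[1],d[0])).round(1),end='')
    print()
t=lambda X,Y:(420+X/6,202+Y/6)
e1=w(t(215,16),.144);e2=w(t(284,283),.144);d=e2-e1
print('bar',(e1+e2)/2,np.linalg.norm(d),np.degrees(np.arctan2(d[1],d[0])))
print('collar',w(t(190,157),.058))
ty=lambda X,Y:(130+X/3.96,190+(Y-300)/3.333)
T=np.array([w(ty(*p),.032) for p in[(35,375),(338,316),(391,528),(85,590)]])
print('tray',T,T.mean(0),[np.linalg.norm(T[i]-T[i-1]).round(4) for i in range(4)])
d=T[0]-T[1];print(np.degrees(np.arctan2(d[1],d[0])))
print('valve',w((304,184),.121),'bottles',w((278,130),.1),w((348,125),.1))
E
cat > to.py <<'E'
import sys,numpy as np
from scipy.spatial.transform import Rotation as R
from workcell import manip, vision, monitor
s=monitor.read_state();p=np.array(s['ee_pos']);r=R.from_euler('xyz',s['tool_rot'])
print('t',s['time'],'p',p.round(4),'rpy deg',np.degrees(s['tool_rot']).round(2),'q',np.round(s['q'],2),'F',np.round(s['wrist_force'],1),'op',round(s['opening'],4),'gf',s['gripper_force'])
for a in sys.argv[1:]:
    x,y,z,yaw=map(float,a.split(','))
    g=R.from_euler('xyz',[180,0,yaw],degrees=True)
    print('dtool',r.inv().apply(np.array([x,y,z])-p).round(4),'rotvec to goal',(r.inv()*g).as_rotvec().round(4))
    p=np.array([x,y,z])
E
python3 to.py .5,.2,.24,160.24 .488,-.344,.24,191.7
```

```text
t 0.1 p [0.228  0.6348 0.2216] rpy deg [-1.7990e+02  1.0000e-02  1.6025e+02] q [-1.25  0.47 -0.05  1.53  0.02  1.14 -0.08] F [ 0.   0.4 -0.1] op 0.087 gf 0.0
dtool [-0.403  -0.3173 -0.0178] rotvec to goal [-0.0018  0.0001  0.0001]
dtool [-0.1726 -0.516   0.0009] rotvec to goal [-1.80e-03 -4.00e-04 -5.49e-01]
```

Careful with the scale: shifts go in shares of 60 cm and turns go in shares of 4 rad. That gives: -0.0336 m is -0.056, -0.0264 m is -0.044.

```bash
echo '[0, 0, 0, -0.056, -0.044, -0.0025, 0.087, 0, 0, 0, -0.056, -0.044, -0.0025, 0.087, 0, 0, 0, -0.056, -0.044, -0.0025, 0.087, 0, 0, 0, -0.056, -0.044, -0.0025, 0.087, 0, 0, 0, -0.056, -0.044, -0.0025, 0.087, 0, 0, 0, -0.056, -0.044, -0.0025, 0.087, 0, 0, 0, -0.056, -0.044, -0.0025, 0.087, 0, 0, 0, -0.056, -0.044, -0.0025, 0.087, 0, 0, 0, -0.056, -0.044, -0.0025, 0.087, 0, 0, 0, -0.056, -0.044, -0.0025, 0.087, 0, 0, 0, -0.056, -0.044, -0.0025, 0.087, 0, 0, 0, -0.056, -0.044, -0.0025, 0.087]' > next.json && python3 steer.py next.json; echo '[0, 0, 0, -0.024, -0.0717, 0, 0.087, 0, 0, 0, -0.024, -0.0717, 0, 0.087, 0, 0, 0, -0.024, -0.0717, 0, 0.087, 0, 0, 0, -0.024, -0.0717, 0, 0.087, 0, 0, 0, -0.024, -0.0717, 0, 0.087, 0, 0, 0, -0.024, -0.0717, 0, 0.087, 0, 0, 0, -0.024, -0.0717, 0, 0.087, 0, 0, 0, -0.024, -0.0717, 0, 0.087, 0, 0, 0, -0.024, -0.0717, 0, 0.087, 0, 0, 0, -0.024, -0.0717, 0, 0.087]' > next.json && python3 steer.py next.json; echo '[0, 0, -0.0343, 0, 0, 0, 0.087, 0, 0, -0.0343, 0, 0, 0, 0.087, 0, 0, -0.0343, 0, 0, 0, 0.087, 0, 0, -0.0343, 0, 0, 0, 0.087, 0, 0, 0, 0, 0, 0, 0.087]' > next.json && python3 steer.py next.json; python3 to.py .488,-.344,.24,191.7
```

```text
time: 1.3
ee_pos: [0.5009, 0.1992, 0.2404]
tool_rot: [-3.141, -0.0, 2.797]
wrist_force: [0.8, -0.2, 0.3]
opening: 0.0871
gripper_force: 0.0
time: 2.3
ee_pos: [0.4902, -0.254, 0.2403]
tool_rot: [3.141, -0.0, 2.797]
wrist_force: [0.3, 0.1, 0.1]
opening: 0.0868
gripper_force: 0.0
time: 2.8
ee_pos: [0.4904, -0.2524, 0.2402]
tool_rot: [3.141, -0.001, -2.939]
wrist_force: [-0.7, 0.1, 0.1]
opening: 0.0871
gripper_force: 0.0
t 2.8 p [ 0.4904 -0.2524  0.2402] rpy deg [ 1.7996e+02 -3.0000e-02 -1.6838e+02] q [ 0.1   0.26  0.36  1.82 -0.1   1.08  2.28] F [-0.7  0.1  0.1] op 0.0871 gf 0.0
dtool [ 0.0208 -0.0892  0.0001] rotvec to goal [ 0.0007 -0.0005 -0.0013]
```

To row units: -0.03 m is -0.05, 0.007 m is 0.0117.

```bash
echo '[0, 0, 0, 0.0117, -0.05, 0, 0.06, 0, 0, 0, 0.0117, -0.05, 0, 0.06, 0, 0, 0, 0.0117, -0.05, 0, 0.06, 0, 0, 0, 0, 0, 0, 0.06, 0, 0, 0, 0, 0, 0, 0.06]' > next.json && python3 steer.py next.json >/dev/null; python3 to.py .488,-.344,.116,191.7
python3 - <<'E'
from workcell import manip, vision, monitor
import cv2,pickle
c=vision.read_camera('wrist');pickle.dump(c,open('w1.pkl','wb'));cv2.imwrite('pics/w1.png',c['pixels'])
from h import *
for P in((.488,-.344,.144),(.488,-.344,.058)):print(pix(P,c))
u=np.array([np.cos(np.radians(11.7)),np.sin(np.radians(11.7))])
for s in(-.055,.055):
  q=np.array([.488,-.344])+s*u;print(pix((*q,.144),c))
E
```

```text
t 3.3 p [ 0.4879 -0.345   0.24  ] rpy deg [ 1.7995e+02 -4.0000e-02 -1.6855e+02] q [ 0.24  0.34  0.4   1.72 -0.14  1.11  2.45] F [ 0.1  0.1 -0.5] op 0.0615 gf 0.0
dtool [-0.0004  0.0009  0.124 ] rotvec to goal [ 0.0009 -0.0007 -0.0044]
[324.7200237  199.57307386]
[324.59282483 180.64980428]
[324.46576403 140.45144672]
[324.94757723 252.48486693]
```

View pics/w1.png

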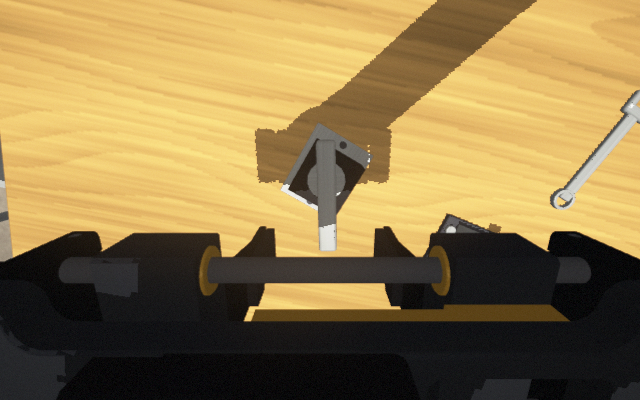

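The wrist view shows the T-bar vertical in the image, from (326,140) to (328,250), centred between the fingers within about 2 mm and well aligned. I'll descend and grip.

To row units: 0.03 m is 0.05, 0.002 m is 0.0033, -0.004 rad is -0.001.

```bash
echo '[0, 0, -0.001, 0, 0.0033, 0.05, 0.06, 0, 0, 0, 0, 0, 0.05, 0.06, 0, 0, 0, 0, 0, 0.05, 0.06, 0, 0, 0, 0, 0, 0.0333, 0.06, 0, 0, 0, 0, 0, 0.0233, 0.06, 0, 0, 0, 0, 0, 0, 0.06, 0, 0, 0, 0, 0, 0, 0.03]' > next.json && python3 steer.py next.json ; echo '[0, 0, 0, 0, 0, 0, 0.01, 0, 0, 0, 0, 0, 0, 0, 0, 0, 0, 0, 0, 0, 0, 0, 0, 0, 0, 0, 0, 0, 0, 0, 0, 0, 0, 0, 0]' > next.json && python3 steer.py next.json;python3 to.py .488,-.344,.23,191.7
```

```text
time: 4.05
ee_pos: [0.4886, -0.3426, 0.1172]
tool_rot: [-3.141, 0.001, -2.934]
wrist_force: [0.3, 0.7, 0.7]
opening: 0.0569
gripper_force: 0.0
time: 4.55
ee_pos: [0.4879, -0.343, 0.1167]
tool_rot: [-3.142, 0.0, -2.935]
wrist_force: [0.1, -0.7, -0.5]
opening: 0.02
gripper_force: 0.0
t 4.55 p [ 0.4879 -0.343   0.1167] rpy deg [-1.7999e+02  2.0000e-02 -1.6814e+02] q [ 0.27  0.47  0.36  1.85 -0.21  0.86  2.51] F [ 0.1 -0.7 -0.5] op 0.02 gf 0.0
dtool [ 1.000e-04 -1.000e-03 -1.133e-01] rotvec to goal [-0.0001  0.0003  0.0029]
```

To row units: -0.03 m is -0.05, -0.025 m is -0.0417.

```bash
echo '[0, 0, 0, 0, 0, 0, 0, 0, 0, 0, 0, 0, 0, 0, 0, 0, 0, 0, 0, 0, 0]' > next.json && python3 steer.py next.json; echo '[0, 0, 0, 0, 0, -0.0167, 0, 0, 0, 0, 0, 0, -0.0333, 0, 0, 0, 0, 0, 0, -0.05, 0, 0, 0, 0, 0, 0, -0.05, 0, 0, 0, 0, 0, 0, -0.0417, 0, 0, 0, 0, 0, 0, 0, 0]' > next.json && python3 steer.py next.json;python3 to.py .5815,-.085,.25,168.7
```

```text
time: 4.85
ee_pos: [0.4879, -0.343, 0.1167]
tool_rot: [3.142, 0.0, -2.935]
wrist_force: [-0.3, 0.5, 1.8]
opening: 0.0177
gripper_force: 29.9
time: 5.45
ee_pos: [0.4893, -0.3443, 0.2349]
tool_rot: [-3.137, 0.005, -2.934]
wrist_force: [1.4, -0.7, -4.4]
opening: 0.0174
gripper_force: 29.9
t 5.45 p [ 0.4893 -0.3443  0.2349] rpy deg [-179.74    0.29 -168.13] q [ 0.24  0.34  0.4   1.73 -0.15  1.09  2.46] F [ 1.4 -0.7 -4.4] op 0.0174 gf 29.929818464443088
dtool [-0.1436  0.2347 -0.0155] rotvec to goal [-0.0034  0.0059  0.4043]
```

To row units: 0.0293 m is 0.0488, -0.018 m is -0.03, 0.135 rad is 0.0338.

```bash
echo '[0, 0, 0, -0.03, 0.0488, -0.0017, 0, 0, 0, 0, -0.03, 0.0488, 0, 0, 0, 0, 0, -0.03, 0.0488, 0, 0, 0, 0, 0, -0.03, 0.0488, 0, 0, 0, 0, 0, -0.03, 0.0488, 0, 0, 0, 0, 0, -0.03, 0.0488, 0, 0, 0, 0, 0, -0.03, 0.0488, 0, 0, 0, 0, 0, -0.03, 0.0488, 0, 0, 0, 0, 0.0338, 0, 0, 0, 0, 0, 0, 0.0338, 0, 0, 0, 0, 0, 0, 0.0335, 0, 0, 0, 0, 0, 0, 0, 0, 0, 0, 0]' > next.json && python3 steer.py next.json >/dev/null;python3 to.py .5815,-.085,.2,168.7
python3 - <<'E'
from h import *
from workcell import manip, vision, monitor
out=[]
for n,(x,y) in(('top',(315,160)),('scene',(245,150))):
    c=vision.read_camera(n);im=c['pixels']
    s=6
    o=cv2.resize(im[y:y+90,x:x+66],None,fx=s,fy=s,interpolation=cv2.INTER_CUBIC)
    for i in range(0,66,10):cv2.putText(o,str(x+i),(i*s,12),0,.35,(0,0,255));cv2.line(o,(i*s,0),(i*s,4),(0,0,255))
    for i in range(0,90,10):cv2.putText(o,str(y+i),(6,i*s+4),0,.35,(0,0,255));cv2.line(o,(0,i*s),(4,i*s),(0,0,255))
    out.append(o)
cv2.imwrite('pics/p2.png',np.hstack(out))
c=vision.read_camera('wrist');pickle.dump(c,open('w2.pkl','wb'));cv2.imwrite('pics/w2.png',c['pixels'])
E
```

```text
t 6.65 p [ 0.5793 -0.0836  0.2303] rpy deg [-179.95   -0.23  168.75] q [-0.22  0.33  0.37  1.76 -0.13  1.09  1.57] F [-0.1 -0.4 -4.7] op 0.018 gf 29.931139703840017
dtool [-0.0026 -0.0009  0.0303] rotvec to goal [-0.0009 -0.004   0.0009]
```

View pics/p2.png

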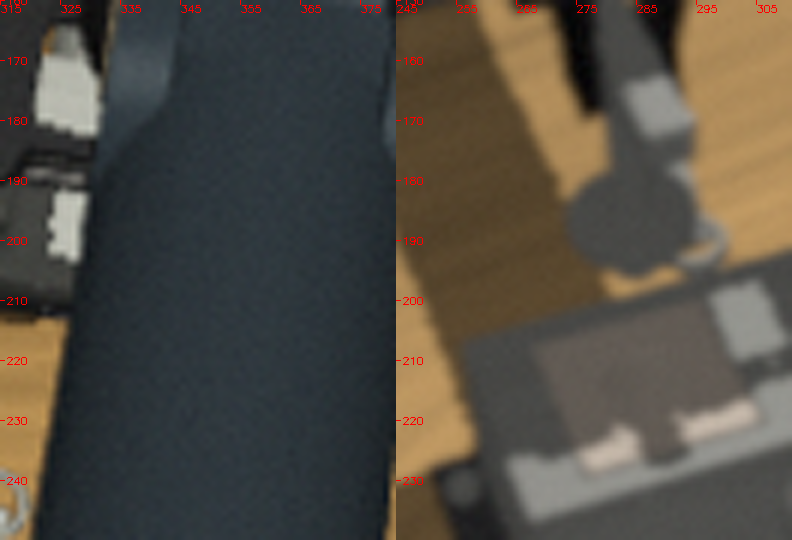

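View pics/w2.png

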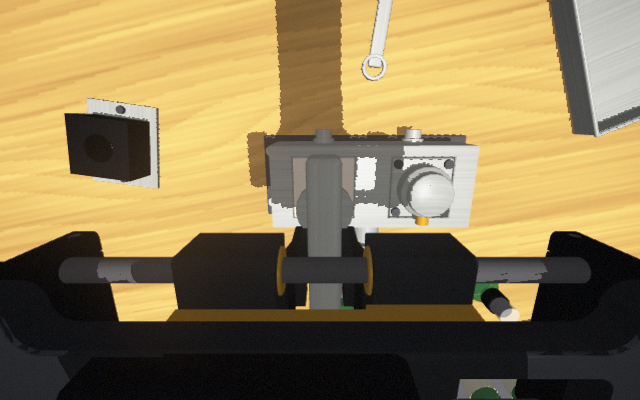

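The scene view shows the collar ellipse centred near pixel (284,187), above the plug. In the wrist view the bar is around u≈324 and the valve cap centre is at (427,190). I'll check these against the predictions.

Run:
```python
from h import *
c=pickle.load(open('w2.pkl','rb'));S=D['scene']
a=np.radians(np.arange(0,360,5))
tc=np.array([.5793,-.0836])
col=np.array([pix((tc[0]+.024*np.cos(t),tc[1]+.024*np.sin(t),z),S) for t in a for z in(.1643,.1723)])
print('collar scene pred bbox',col.min(0),col.max(0),'seen',245+(566-396)/6,245+(697-396)/6,150+170/6,150+275/6)
pc=np.array([.5815,-.085]);th=np.radians(-11.3)
R=np.array([[np.cos(th),-np.sin(th)],[np.sin(th),np.cos(th)]])
for k in((-1,-1),(-1,1),(1,1),(1,-1)):print('plug corner',pix((*(pc+R@(np.array(k)*.034)),.082),c).round(1))
print('plug c',pix((*pc,.082),c),'valve pred',pix((*(pc+R@[0,.11]),.121),c))
print('block near corners',[pix((*(pc+R@[-.0475,y]),.082),c).round(1) for y in(-.06,.17)])
print('block far corners',[pix((*(pc+R@[.0475,y]),.082),c).round(1) for y in(-.06,.17)])
print('bar near/far end',[pix((*(tc+s*np.array([np.cos(th),np.sin(th)])),.2583),c).round(1) for s in(-.055,.055)])
print('valve wrist ->', w((427,190),.121,c), (w((427,190),.121,c)-R@[0,.11]))
im=c['pixels'][120:240,240:490];cv2.imwrite('pics/w2c.png',cv2.resize(im,(750,360),interpolation=cv2.INTER_CUBIC))
```

```text
collar scene pred bbox [272.29660063 177.13011912] [295.00539824 195.53486446] seen 273.3333333333333 295.1666666666667 178.33333333333334 195.83333333333334
plug corner [291.9 158.5]
plug corner [353.8 158.7]
plug corner [352.  217.3]
plug corner [293.5 217.1]
plug c [322.75851978 188.71744664] valve pred [432.81715679 198.24634278]
block near corners [array([267.5, 146. ]), array([479.5, 146.7])]
block far corners [array([271.6, 227.9]), array([467.3, 228.5])]
bar near/far end [array([322.7, 158. ]), array([322.4, 348.4])]
valve wrist -> [0.59347226 0.01799848] [ 0.57191818 -0.08986913]
```

View pics/w2c.png

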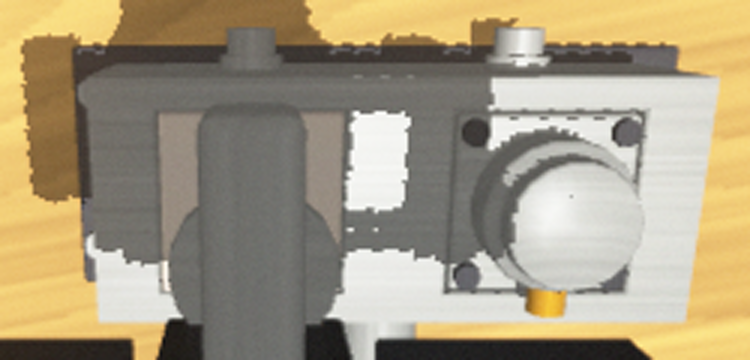

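The wrist crop shows the plug corners at full-frame (292.7,156.7) and (354.3,156.7), within 1–2 px of prediction, and the bar at u≈323.8. Alignment error is about 1–2 mm. I'll make a small correction and descend.

To row units: 0.02 m is 0.0333, 0.01 m is 0.0167.

```bash
echo '[0, 0, 0, -0.0033, -0.0017, 0.0167, 0, 0, 0, 0, 0, 0, 0.0333, 0, 0, 0, 0, 0, 0, 0.0167, 0, 0, 0, 0, 0, 0, 0.005, 0, 0, 0, 0, 0, 0, 0, 0, 0, 0, 0, 0, 0, 0, 0]' > next.json && python3 steer.py next.json;python3 to.py .581,-.085,.154,168.7; echo '[0, 0, 0, 0, 0, 0.0083, 0, 0, 0, 0, 0, 0, 0.0083, 0, 0, 0, 0, 0, 0, 0.0083, 0, 0, 0, 0, 0, 0, 0.005, 0, 0, 0, 0, 0, 0, 0, 0]' > next.json && python3 steer.py next.json;python3 to.py .581,-.085,.154,168.7
```

```text
time: 7.4
ee_pos: [0.5829, -0.0854, 0.1901]
tool_rot: [3.141, 0.001, 2.945]
wrist_force: [-0.4, -0.8, -4.5]
opening: 0.0173
gripper_force: 29.9
t 7.4 p [ 0.5829 -0.0854  0.1901] rpy deg [1.7999e+02 7.0000e-02 1.6873e+02] q [-0.2   0.37  0.36  1.8  -0.15  1.    1.59] F [-0.4 -0.8 -4.5] op 0.0173 gf 29.929559966549277
dtool [0.002  0.0001 0.0361] rotvec to goal [0.0002 0.0012 0.0005]
time: 7.9
ee_pos: [0.5819, -0.0852, 0.1708]
tool_rot: [-3.141, -0.001, 2.945]
wrist_force: [-0.3, 0.3, -4.7]
opening: 0.0176
gripper_force: 29.9
t 7.9 p [ 0.5819 -0.0852  0.1708] rpy deg [-1.7999e+02 -7.0000e-02  1.6873e+02] q [-0.2   0.39  0.35  1.82 -0.16  0.96  1.6 ] F [-0.3  0.3 -4.7] op 0.0176 gf 29.92949489504099
dtool [0.0009 0.     0.0168] rotvec to goal [-0.0001 -0.0013  0.0005]
```

To row units: 0.004 m is 0.0067.

```bash
echo '[0, 0, 0, 0, 0, 0.0067, 0, 0, 0, 0, 0, 0, 0.0067, 0, 0, 0, 0, 0, 0, 0, 0]' > next.json && python3 steer.py next.json;echo '[0, 0, 0, 0, 0, 0.005, 0, 0, 0, 0, 0, 0, 0.0033, 0, 0, 0, 0, 0, 0, 0, 0]' > next.json && python3 steer.py next.json;python3 to.py .581,-.085,.154,168.7
```

```text
time: 8.2
ee_pos: [0.5819, -0.0852, 0.1628]
tool_rot: [-3.141, -0.001, 2.945]
wrist_force: [-0.3, 0.3, -5.1]
opening: 0.0176
gripper_force: 29.9
time: 8.5
ee_pos: [0.5821, -0.0852, 0.1581]
tool_rot: [-3.142, -0.001, 2.945]
wrist_force: [-0.6, -0.5, -4.7]
opening: 0.0178
gripper_force: 29.9
t 8.5 p [ 0.5821 -0.0852  0.1581] rpy deg [-1.8000e+02 -4.0000e-02  1.6872e+02] q [-0.19  0.4   0.35  1.83 -0.17  0.94  1.6 ] F [-0.6 -0.5 -4.7] op 0.0178 gf 29.929603803902864
dtool [0.0011 0.     0.0041] rotvec to goal [-0.     -0.0008  0.0004]
```

To row units: 0.001 m is 0.0017.

```bash
echo '[0, 0, 0, 0, 0, 0.0017, 0, 0, 0, 0, 0, 0, 0.0017, 0, 0, 0, 0, 0, 0, 0, 0]' > next.json && python3 steer.py next.json | grep -E "ee_|wrist";echo '[0, 0, 0, 0, 0, 0.0017, 0, 0, 0, 0, 0, 0, 0.0008, 0, 0, 0, 0, 0, 0, 0, 0]' > next.json && python3 steer.py next.json| grep -E "ee_|wrist";echo '[0, 0, 0, 0, 0, 0.0017, 0, 0, 0, 0, 0, 0, 0, 0]' > next.json && python3 steer.py next.json| grep -E "ee_|wrist"
```

```text
ee_pos: [0.5823, -0.0853, 0.1564]
wrist_force: [0.0, 0.8, -4.4]
ee_pos: [0.5823, -0.0853, 0.1549]
wrist_force: [0.1, 0.6, -5.4]
ee_pos: [0.5825, -0.0853, 0.1541]
wrist_force: [-0.7, -0.0, -4.4]
```

To row units: 0.0007 m is 0.0012.

```bash
for i in 1 2; do echo '[0, 0, 0, 0, 0, 0.0012, 0, 0, 0, 0, 0, 0, 0, 0]' > next.json && python3 steer.py next.json | grep -E "ee_|wrist"; done; echo '[0, 0, 0, 0, 0, 0.0012, 0, 0, 0, 0, 0, 0, 0, 0]' > next.json && python3 steer.py next.json| grep -E "ee_|wrist"
```

```text
ee_pos: [0.5827, -0.0854, 0.154]
wrist_force: [-1.7, 0.3, 1.1]
ee_pos: [0.583, -0.0854, 0.1539]
wrist_force: [-2.3, 0.2, 5.3]
ee_pos: [0.5832, -0.0855, 0.1538]
wrist_force: [-2.4, -0.0, 7.9]
```

To row units: 0.00022 m is 0.0004, 0.1 rad is 0.025.

```bash
echo '[0, 0, 0.025, 0, 0, 0.0004, 0, 0, 0, 0.025, 0, 0, 0.0004, 0, 0, 0, 0.025, 0, 0, 0.0004, 0, 0, 0, 0.025, 0, 0, 0.0004, 0, 0, 0, 0.025, 0, 0, 0.0004, 0, 0, 0, 0, 0, 0, 0, 0]' > next.json && python3 steer.py next.json; python3 to.py .582,-.085,.1486,30.7
```

```text
time: 10.5
ee_pos: [0.5826, -0.0857, 0.1528]
tool_rot: [3.141, 0.001, 2.443]
wrist_force: [-4.1, 1.1, 9.9]
opening: 0.0175
gripper_force: 30.0
t 10.5 p [ 0.5826 -0.0857  0.1528] rpy deg [1.7997e+02 3.0000e-02 1.3998e+02] q [-0.28  0.42  0.47  1.84 -0.23  0.93  1.16] F [-4.1  1.1  9.9] op 0.0175 gf 29.992546308785677
dtool [0.0009 0.0001 0.0042] rotvec to goal [ 9.0000e-04 -2.0000e-04  1.9073e+00]
```

To row units: 0.00022 m is 0.0004, 0.1 rad is 0.025.

```bash
echo '[0, 0, 0.025, 0, 0, 0.0004, 0, 0, 0, 0.025, 0, 0, 0.0004, 0, 0, 0, 0.025, 0, 0, 0.0004, 0, 0, 0, 0.025, 0, 0, 0.0004, 0, 0, 0, 0.025, 0, 0, 0.0004, 0, 0, 0, 0.025, 0, 0, 0.0004, 0, 0, 0, 0.025, 0, 0, 0.0004, 0, 0, 0, 0.025, 0, 0, 0.0004, 0, 0, 0, 0.025, 0, 0, 0.0004, 0, 0, 0, 0.025, 0, 0, 0.0004, 0, 0, 0, 0, 0, 0, 0, 0]' > next.json && python3 steer.py next.json; python3 to.py .582,-.085,.1486,30.7
```

```text
time: 11.6
ee_pos: [0.5821, -0.0857, 0.1503]
tool_rot: [-3.141, -0.0, 1.443]
wrist_force: [-5.3, -0.0, 10.5]
opening: 0.0178
gripper_force: 30.2
t 11.6 p [ 0.5821 -0.0857  0.1503] rpy deg [-1.7996e+02 -2.0000e-02  8.2690e+01] q [-0.45  0.47  0.72  1.85 -0.38  0.95  0.3 ] F [-5.3 -0.  10.5] op 0.0178 gf 30.231774151325226
dtool [ 0.0007 -0.0002  0.0017] rotvec to goal [-7.000e-04  0.000e+00  9.075e-01]
```

To row units: 0.00022 m is 0.0004, 0.0001 m is 0.0002, 0.1 rad is 0.025.

```bash
echo '[0, 0, 0.025, 0, 0, 0.0004, 0, 0, 0, 0.025, 0, 0, 0.0004, 0, 0, 0, 0.025, 0, 0, 0.0004, 0, 0, 0, 0.025, 0, 0, 0.0004, 0, 0, 0, 0.025, 0, 0, 0.0004, 0, 0, 0, 0.025, 0, 0, 0.0004, 0, 0, 0, 0.025, 0, 0, 0.0004, 0, 0, 0, 0.025, 0, 0, 0.0004, 0, 0, 0, 0.0175, 0, 0, 0.0002, 0, 0, 0, 0, 0, 0, 0, 0]' > next.json && python3 steer.py next.json; python3 to.py .582,-.085,.1486,30.7; python3 -c "
from workcell import manip, vision, monitor;print(monitor.read_state()['wrist_torque'])"
```

```text
time: 12.6
ee_pos: [0.5819, -0.0853, 0.1489]
tool_rot: [-3.14, 0.0, 0.575]
wrist_force: [-7.2, 1.8, 14.5]
opening: 0.0175
gripper_force: 30.0
t 12.6 p [ 0.5819 -0.0853  0.1489] rpy deg [-1.7989e+02  2.0000e-02  3.2940e+01] q [-0.59  0.55  0.94  1.86 -0.53  1.   -0.42] F [-7.2  1.8 14.5] op 0.0175 gf 30.042027602903545
dtool [ 0.0002 -0.0003  0.0003] rotvec to goal [-0.002   0.0003  0.039 ]
[0.40493014 1.92013378 0.16244771]
```

To row units: 0.0001 m is 0.0002, 0.05 rad is 0.0125.

```bash
echo '[0, 0, 0.0125, 0, 0, 0.0002, 0, 0, 0, 0, 0, 0, 0, 0]' > next.json && python3 steer.py next.json|grep ee_; python3 -c "
from workcell import manip, vision, monitor;s=monitor.read_state();print(s['wrist_force'],s['wrist_torque'],s['tool_rot'])"; echo '[0, 0, 0.01, 0, 0, 0, 0, 0, 0, 0, 0, 0, 0, 0]' > next.json && python3 steer.py next.json|grep ee_; python3 -c "
from workcell import manip, vision, monitor;s=monitor.read_state();print(s['wrist_force'],s['wrist_torque'],s['tool_rot'])"
```

```text
ee_pos: [0.5821, -0.0854, 0.1489]
[-6.39087026  1.77717138 15.25210662] [0.38623612 1.88111279 0.0566704 ] [-3.13964798e+00 -1.93812158e-04  5.25190771e-01]
ee_pos: [0.5821, -0.0853, 0.1489]
[-6.54875468  2.65738467 15.52460872] [0.39524139 1.90507088 0.12920902] [-3.13963100e+00 -2.52727269e-04  4.85522754e-01]
```

To row units: -0.005 m is -0.0083, -0.001 m is -0.0017.

```bash
echo '[0, 0, 0, -0.0017, -0.0008, -0.0033, 0, 0, 0, 0, 0, 0, -0.005, 0, 0, 0, 0, 0, 0, -0.0083, 0, 0, 0, 0, 0, 0, -0.0083, 0, 0, 0, 0, 0, 0, 0, 0]' > next.json && python3 steer.py next.json; python3 to.py .582,-.085,.29,30.7
```

```text
time: 13.5
ee_pos: [0.5814, -0.0853, 0.1619]
tool_rot: [3.141, -0.0, 0.485]
wrist_force: [0.3, -0.8, -8.3]
opening: 0.0176
gripper_force: 29.9
t 13.5 p [ 0.5814 -0.0853  0.1619] rpy deg [ 1.7998e+02 -2.0000e-02  2.7790e+01] q [-0.62  0.55  0.98  1.85 -0.53  1.03 -0.51] F [ 0.3 -0.8 -8.3] op 0.0176 gf 29.892648453824222
dtool [ 0.0007  0.     -0.1281] rotvec to goal [ 0.0003 -0.0003 -0.0509]
```

To row units: -0.02 m is -0.0333, -0.015 m is -0.025.

```bash
echo '[0, 0, 0, 0, 0, -0.0167, 0, 0, 0, 0, 0, 0, -0.025, 0, 0, 0, 0, 0, 0, -0.025, 0, 0, 0, 0, 0, 0, -0.025, 0, 0, 0, 0, 0, 0, -0.025, 0, 0, 0, 0, 0, 0, -0.0333, 0, 0, 0, 0, 0, 0, -0.0333, 0, 0, 0, 0, 0, 0, -0.0333, 0, 0, 0, 0, 0, 0, 0, 0]' > next.json && python3 steer.py next.json; python3 to.py .486,.338,.29,27.8
```

```text
time: 14.4
ee_pos: [0.5829, -0.0864, 0.2953]
tool_rot: [3.138, -0.006, 0.484]
wrist_force: [1.4, -0.7, -9.0]
opening: 0.0175
gripper_force: 29.9
t 14.4 p [ 0.5829 -0.0864  0.2953] rpy deg [179.81  -0.33  27.76] q [-0.71  0.42  1.1   1.7  -0.39  1.26 -0.62] F [ 1.4 -0.7 -9. ] op 0.0175 gf 29.8767046071589
dtool [ 0.1119 -0.4207  0.0045] rotvec to goal [ 0.0034 -0.0058 -0.0007]
```

To row units: -0.019 m is -0.0317, -0.01 m is -0.0167.

```bash
echo '[0, 0, 0, 0.005, -0.0167, 0, 0, 0, 0, 0, 0.0083, -0.0317, 0, 0, 0, 0, 0, 0.0083, -0.0317, 0, 0, 0, 0, 0, 0.0083, -0.0317, 0, 0, 0, 0, 0, 0.0083, -0.0317, 0, 0, 0, 0, 0, 0.0083, -0.0317, 0, 0, 0, 0, 0, 0.0083, -0.0317, 0, 0, 0, 0, 0, 0.0083, -0.0317, 0, 0, 0, 0, 0, 0.0083, -0.0317, 0, 0, 0, 0, 0, 0.0083, -0.0317, 0, 0, 0, 0, 0, 0.0083, -0.0317, 0, 0, 0, 0, 0, 0, 0, 0, 0]' > next.json && python3 steer.py next.json; python3 to.py .486,.338,.29,27.8
```

```text
time: 15.6
ee_pos: [0.5327, 0.1218, 0.2898]
tool_rot: [-3.137, 0.003, 0.491]
wrist_force: [0.2, 0.8, -8.4]
opening: 0.0181
gripper_force: 29.9
t 15.6 p [0.5327 0.1218 0.2898] rpy deg [-1.7975e+02  1.6000e-01  2.8150e+01] q [-1.18  0.34  1.15  1.79 -0.34  1.23 -1.02] F [ 0.2  0.8 -8.4] op 0.0181 gf 29.924554084427655
dtool [ 0.0608 -0.2127  0.0005] rotvec to goal [-0.0043  0.0028  0.0062]
```

To row units: -0.0193 m is -0.0322, -0.01 m is -0.0167.

```bash
echo '[0, 0, 0, 0.0092, -0.0322, 0, 0, 0, 0, 0, 0.0092, -0.0322, 0, 0, 0, 0, 0, 0.0092, -0.0322, 0, 0, 0, 0, 0, 0.0092, -0.0322, 0, 0, 0, 0, 0, 0.0092, -0.0322, 0, 0, 0, 0, 0, 0.0092, -0.0322, 0, 0, 0, 0, 0, 0.0092, -0.0322, 0, 0, 0, 0, 0, 0.0092, -0.0322, 0, 0, 0, 0, 0, 0.0092, -0.0322, 0, 0, 0, 0, 0, 0.0092, -0.0322, 0, 0, 0, 0, 0, 0.005, -0.0167, 0, 0, 0, 0, 0, 0, 0, 0, 0]' > next.json && python3 steer.py next.json; python3 to.py .486,.338,.13,27.8
python3 - <<'E'
from h import *
from workcell import manip, vision, monitor
c=vision.read_camera('scene');cv2.imwrite('pics/s3.png',cv2.resize(c['pixels'][40:200,300:500],(800,600)[:1]+(640,))[:600])
E
```

```text
time: 16.8
ee_pos: [0.4909, 0.3257, 0.2913]
tool_rot: [3.142, 0.0, 0.489]
wrist_force: [0.1, 0.4, -9.0]
opening: 0.0178
gripper_force: 30.0
t 16.8 p [0.4909 0.3257 0.2913] rpy deg [1.8e+02 1.0e-02 2.8e+01] q [-1.45  0.43  1.11  1.7  -0.41  1.27 -1.34] F [ 0.1  0.4 -9. ] op 0.0178 gf 29.972195997834206
dtool [ 0.0015 -0.0132  0.1613] rotvec to goal [0.     0.0001 0.0034]
```

View pics/s3.png

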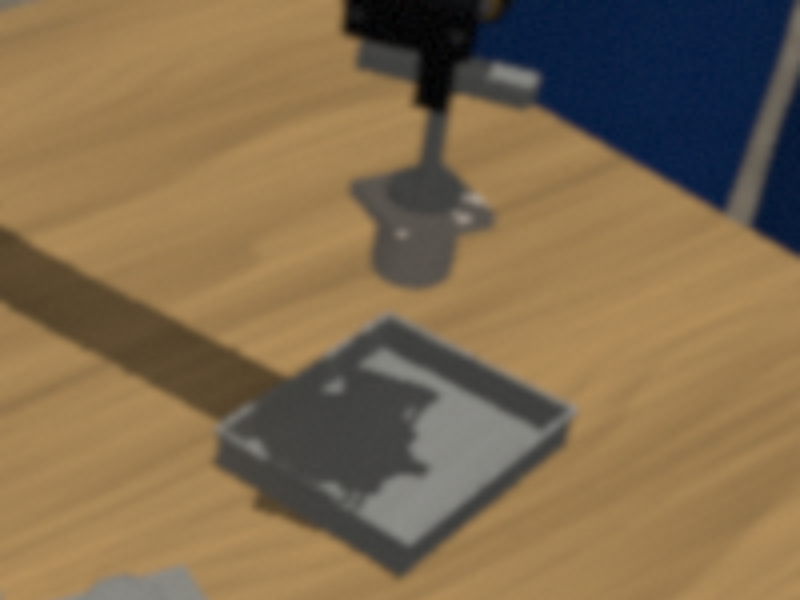

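The scene crop shows the plug hanging upright on the puller, with its bottom around crop (415,275), above the tray. I'll lower it.

To row units: 0.02 m is 0.0333, 0.0015 m is 0.0025.

```bash
echo '[0, 0, 0, 0.0025, -0.0217, 0.0167, 0, 0, 0, 0, 0, 0, 0.0333, 0, 0, 0, 0, 0, 0, 0.0333, 0, 0, 0, 0, 0, 0, 0.0333, 0, 0, 0, 0, 0, 0, 0.0333, 0, 0, 0, 0, 0, 0, 0.0333, 0, 0, 0, 0, 0, 0, 0.0333, 0, 0, 0, 0, 0, 0, 0.0167, 0, 0, 0, 0, 0, 0, 0.0083, 0, 0, 0, 0, 0, 0, 0.0083, 0, 0, 0, 0, 0, 0, 0, 0, 0, 0, 0, 0, 0, 0, 0]' > next.json && python3 steer.py next.json; python3 to.py .486,.338,.1265,27.8
```

```text
time: 18.05
ee_pos: [0.4874, 0.3354, 0.1423]
tool_rot: [-3.141, -0.001, 0.485]
wrist_force: [0.2, -0.1, -7.8]
opening: 0.0178
gripper_force: 30.0
t 18.05 p [0.4874 0.3354 0.1423] rpy deg [-1.7998e+02 -7.0000e-02  2.7780e+01] q [-1.36  0.58  0.97  1.86 -0.57  1.   -1.23] F [ 0.2 -0.1 -7.8] op 0.0178 gf 29.972365451976657
dtool [-0.     -0.003   0.0158] rotvec to goal [-0.0003 -0.0013 -0.0004]
```

To row units: 0.004 m is 0.0067, 0.002 m is 0.0033.

```bash
echo '[0, 0, 0, 0, 0, 0.0067, 0, 0, 0, 0, 0, 0, 0.0067, 0, 0, 0, 0, 0, 0, 0.0067, 0, 0, 0, 0, 0, 0, 0.0033, 0, 0, 0, 0, 0, 0, 0, 0, 0, 0, 0, 0, 0, 0, 0]' > next.json && python3 steer.py next.json | grep -E "ee_|force"; echo '[0, 0, 0, 0, 0, 0.0017, 0, 0, 0, 0, 0, 0, 0.0008, 0, 0, 0, 0, 0, 0, 0, 0]' > next.json && python3 steer.py next.json | grep -E "ee_|force"; echo '[0, 0, 0, 0, 0, 0.0008, 0, 0, 0, 0, 0, 0, 0.0008, 0, 0, 0, 0, 0, 0, 0, 0]' > next.json && python3 steer.py next.json | grep -E "ee_|force"
```

```text
ee_pos: [0.487, 0.3352, 0.1277]
wrist_force: [0.4, -0.2, -7.4]
gripper_force: 30.0
ee_pos: [0.4868, 0.3352, 0.1262]
wrist_force: [-0.1, -0.4, -7.6]
gripper_force: 30.0
ee_pos: [0.487, 0.3356, 0.1254]
wrist_force: [0.3, 1.2, -6.7]
gripper_force: 30.0
```

To row units: 0.0005 m is 0.0008.

```bash
for i in 1; do echo '[0, 0, 0, 0, 0, 0.0008, 0, 0, 0, 0, 0, 0, 0.0008, 0, 0, 0, 0, 0, 0, 0, 0]' > next.json && python3 steer.py next.json | grep -E "ee_|force"; echo '[0, 0, 0, 0, 0, 0.0008, 0, 0, 0, 0, 0, 0, 0, 0]' > next.json && python3 steer.py next.json | grep -E "ee_|force";echo '[0, 0, 0, 0, 0, 0.0008, 0, 0, 0, 0, 0, 0, 0, 0]' > next.json && python3 steer.py next.json | grep -E "ee_|force"; done
```

```text
ee_pos: [0.4872, 0.3352, 0.1245]
wrist_force: [-1.1, -1.0, -4.9]
gripper_force: 30.0
ee_pos: [0.4872, 0.3352, 0.1238]
wrist_force: [0.4, -0.1, -3.5]
gripper_force: 30.0
ee_pos: [0.4873, 0.3352, 0.1238]
wrist_force: [-0.7, 0.9, 1.5]
gripper_force: 30.0
```

To row units: -0.03 m is -0.05, -0.02 m is -0.0333.

```bash
echo '[0, 0, 0, 0, 0, 0, 0.03, 0, 0, 0, 0, 0, 0, 0.05, 0, 0, 0, 0, 0, 0, 0.06, 0, 0, 0, 0, 0, 0, 0.06, 0, 0, 0, 0, 0, 0, 0.06]' > next.json && python3 steer.py next.json; echo '[0, 0, 0, 0, 0, -0.0167, 0.06, 0, 0, 0, 0, 0, -0.0333, 0.06, 0, 0, 0, 0, 0, -0.05, 0.06, 0, 0, 0, 0, 0, -0.05, 0.06, 0, 0, 0, 0, 0, -0.05, 0.06, 0, 0, 0, 0, 0, 0, 0.06]' > next.json && python3 steer.py next.json
python3 - <<'E'
from h import *
from workcell import manip, vision, monitor
c=vision.read_camera('scene');cv2.imwrite('pics/s4.png',cv2.resize(c['pixels'][40:190,300:500],(800,600)))
E
```

```text
time: 20.45
ee_pos: [0.487, 0.3352, 0.1233]
tool_rot: [-3.142, -0.0, 0.485]
wrist_force: [0.2, -1.0, 0.5]
opening: 0.0493
gripper_force: 0.0
time: 21.05
ee_pos: [0.4896, 0.3357, 0.248]
tool_rot: [-3.14, -0.008, 0.484]
wrist_force: [0.7, -0.3, 0.2]
opening: 0.06
gripper_force: 0.0
```

View pics/s4.png

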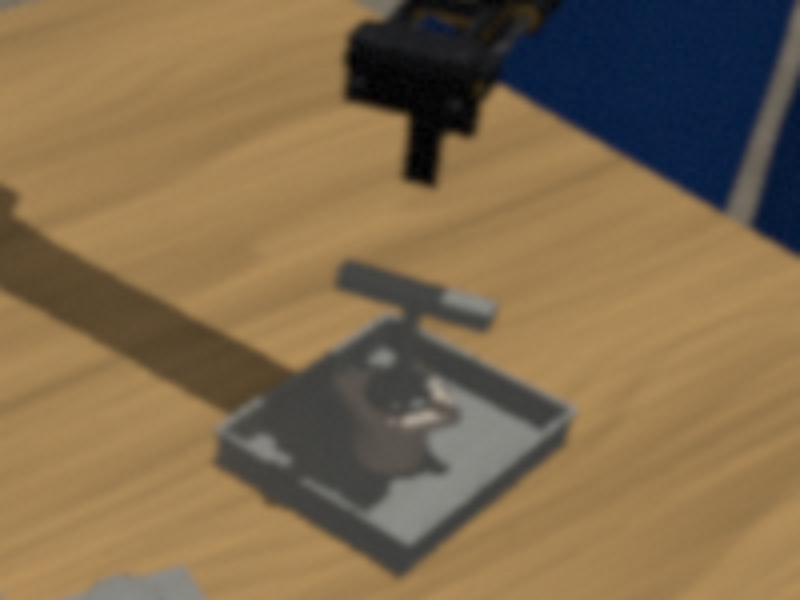

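The plug stands upright in the middle of the tray with the puller still screwed in (bar around crop (415,295)), and the gripper is clear above it. Handing in.

```bash
python3 -c "
from workcell import manip, vision, monitor;print(manip.hand_in())"
```

```text
the job is handed in; nothing more can be done
None
```

The plug is out of the block and standing upright in the tray with the puller still screwed in, the gripper is clear, and I handed the job in at about 21 s; no pass/fail verdict was shown.

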